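# Tidy the microscopy desk: sort bottles, writing things and cover glasses

### The job

Sort the things left on the desk: stand both small dark bottles upright in the round glass dish, lay the pen and the eraser flat on the floor of the oblong grey tray, and put the little box of cover glasses flat on the floor of the square steel tray, beside the slides and not on them. Keep the bottles upright all the way, and leave the matchbox where it lies.

Things in the scene. Friction and masses are not known exactly. Their poses are not given: they have to be found in the camera images.
- dropper_bottle: small dark amber bottle with a paper label and a WHITE cap: body a cylinder 27 mm across and about 51 mm high, then a cap 13 mm across up to 70 mm; origin at the centre of its underside, z up; about 40 g; starts upright on the desk
- oil_bottle: small dark amber bottle with a paper label and a BLACK cap: body a cylinder 25 mm across and about 40 mm high, then a cap 12 mm across up to 58 mm; origin at the centre of its underside, z up; about 30 g; starts upright on the desk
- pen: white ball-point pen with green ends, 145 mm long (along its own y axis), 11 mm wide (x), 9 mm high; origin at the middle of its underside; starts lying flat on the desk, pointing roughly away from the robot
- eraser: small rubber eraser, half green and half white, 18 mm (x) by 42 mm (y) by 11 mm high; origin at the centre of its underside; starts lying flat on the desk
- coverglass_box: little box of cover glasses, pale blue with a grey-blue lid that stays shut, 28 mm (x) by 32 mm (y) by 15 mm high; origin at the centre of its underside; starts flat on the desk
- matchbox: loose matchbox, brown sides and yellow top, 36 mm (x) by 53 mm (y) by 14 mm high, lying among the things; not part of the sorting; origin at the centre of its underside
- glass_dish: round shallow clear glass dish, fixed to the desk: 116 mm across outside, about 94 mm across inside, rim 18 mm high, inner floor 3 mm above its origin; origin at the centre of its underside
- pen_tray: oblong open grey plastic tray, empty, fixed to the desk: 110 mm (x) by 175 mm (y) outside, walls 3 mm thick and 21 mm high, inner floor 3 mm above its origin; origin at the centre of its underside
- slide_tray: square open steel tray, fixed to the desk: 110 mm (x) by 110 mm (y) outside, walls 3 mm thick and 21 mm high, inner floor 3 mm above its origin; a stack of glass slides, 26 by 77 mm and 4 mm high, lies fixed in its +x part (from x = +21 to +47 mm, centred on y = 0); the rest of the floor, from x = -52 to +21 mm, is free; origin at the centre of its underside
Not all that is in view belongs to the job. Of the things that look like the coverglass_box, take the one that is farthest to the robot's left at the start.

How it is judged:
By the outcome, as a careful person would: the job done as asked, in the order asked, and still so for the second after the job is handed in, with the robot touching nothing.
It also fails if it takes over 120 s, if anything falls off the work surface, if the arm or the gripper's body presses on something with over 40 N, if the wrist force passes 120 N, or if a joint passes its speed limit or range.

### The arm

A 6-joint arm with a two-finger parallel gripper is mounted at the origin on a cart in front of the work surface, level with it; the furniture and walls round the work are solid. World frame = base frame: x ahead of the robot, y to its left, z up, the work surface at z = 0. Lengths are in mm, angles in rad, forces in N, time in s.
With the tool pointing down it reaches from about 350 to 875 mm from the base axis. Payload 4.2 kg.
Tool frame: the origin (TCP) lies midway between the tips of the shut fingers; the grasp point (between the pads) lies 19 mm behind it (arm.hold_point_z is the distance from the TCP to the grasp point, in mm); z points along the fingers, y is the line along which they close (so a half turn about z gives the same grasp; the last joint's range is limited). The gripper opens to 85 mm and grips with 20 to 120 N. Pads are 22 mm wide; open, the fingers measure 114 mm over their backs; the gripper's body (76 mm by 85 mm) begins 54 mm behind the grasp point. The pads swing forward as they close: fully open they stand 13 mm farther back than shut.
Start: joints at [-0.885, 0.385, 0.008, 0, -1.194, -0.259], TCP at [258.737, -568.906, 231.312] pointing down, gripper open.
Joint ranges: [-3.14, 3.14], [-1.21, 2.06], [-1.07, 1.41], [-3.16, 2.05], [-2.99, -0.16], [-3.1, 3.1]. Speed limits (rad/s): [2.79, 2.79, 3.14, 3.14, 3.14, 3.14].

### API

Orientations are given as a unit quaternion [x, y, z, w].
In Python, from bench import arm, vision gives the robot as it stands. The module is installed in compiled form; this text tells all that it offers.
- The arm moves only by the tool servo_tool, never from a script. Its argument "plan" is a list of rows, each a list of 7 numbers: the shift along the world's x, y, z each as a share of 300 mm, from -1 to 1, then the turn, a rotation vector about the world's x, y, z each as a share of 2 rad, from -1 to 1, then the opening, from 0 (shut) to 1 (fully open). A call has 1 to 20 rows; each row shifts and turns the commanded pose from where the row before left it; what a row does not reach is not made up. A row lasts 1/8 s, in which the tool goes at most 62.5 mm and 10.7 degrees, less where a joint would pass 70% of its speed; a pose out of reach is approached as far as the arm can. A call with a number of a shift or a turn outside -1 to 1 is refused whole. A call with a gripper value outside its range is refused whole. The fingers move at their own pace and stop on an object; the grip force is fixed at half the most. Time passes only in rows, so rows that do not move let the fingers close. It gives the time, the measured TCP pose, the force, the opening and the grip force at its end, in the units of the state.
- arm.read_state(): the state, without advancing time (a new reading comes with each control period).
- vision.get_image(name): name is "side" or "top" or "wrist"; returns a dict with "image" (384x512x3 uint8, red, green, blue), "z_map" (384x512 float32, mm along the optical axis (not along the pixel's ray), 0 where there is no reading), "K" (3x3 intrinsics, pixels), "world_to_cam" (4x4, takes a point from world to camera coordinates); the wrist camera has in their place "mount" (4x4, takes a point from camera to tool coordinates, whose origin is the TCP and whose axes are the flange's). Camera axes: x right, y down, z forward; pixel columns grow to the right and rows downward; lengths in mm; the calibration is good to about 2 mm. A picture is of the moment at which its call begins: read the wrist's pose just before it.
- arm.job_done(): hands the job in; it is judged then, once.
The state is a dict: "clock": time; "joints": joint angles; "joint_vel": joint speeds; "joint_efforts": joint torques, N m; "position": TCP position; "ee_rot": TCP orientation; "contact_force": force on the tool from outside, world axes, zero at the start; "wrist_torque": the same for the moment, N m; "gripper_width": finger opening in mm; "grasp_force": force on a finger pad.
Only numpy, scipy, OpenCV 4.12 (cv2) and the standard library are available. Lean on these libraries where they do the work, as an engineer would, in place of code of your own. Each camera call takes 0.05 s, during which the arm holds its last target. There are 200 camera calls.

## Working session

There is one attempt and no reset: what is moved stays moved. The work goes in short steps, Python scripts to look and compute and a tool call to move; the robot and the scene stay as the last step left them, time stands still between calls to the robot, and variables do not carry over. Pictures are saved under pics/ and viewed, at most 14 in all, crops included, and the job is handed in when it is done.

Besides the shell and the picture viewer there is one more tool, called after "Request:" as name(argument=value, ...) on one line, values as JSON. servo_tool: Moves the arm, as the interface text tells. Its arguments: {"type":"object","properties":{"plan":{"type":"array"}},"required":["plan"]}

```bash
mkdir -p pics; python3 - <<'E'
from bench import arm, vision
import cv2,numpy as np
s=arm.read_state();print({k:np.round(v,3) if not isinstance(v,dict) else v for k,v in s.items()})
for n in("top","side"):
    d=vision.get_image(n);cv2.imwrite(f"pics/{n}0.png",d["image"][:,:,::-1]);np.savez(f"{n}0.npz",**d)
    print(n,d["K"].round(1).tolist(),d["world_to_cam"].round(3).tolist())
E
```

```text
{'clock': np.float64(0.0), 'joints': array([-8.850e-01,  3.860e-01,  7.000e-03, -1.000e-03, -1.194e+00,
       -2.590e-01]), 'joint_vel': array([-0.   ,  0.001, -0.001,  0.001,  0.001, -0.   ]), 'joint_efforts': array([-0.0000e+00, -3.9229e+01,  1.8840e+01,  4.1860e+00, -5.0000e-03,
        0.0000e+00]), 'position': array([ 258.522, -568.391,  230.228]), 'ee_rot': array([-0.212,  0.977,  0.001, -0.   ]), 'contact_force': array([-0.928,  0.021,  0.081]), 'wrist_torque': array([ 0.009,  0.02 , -0.042]), 'grasp_force': np.float64(0.0), 'gripper_width': np.float64(85.369)}
top [[392.9, 0.0, 248.3], [0.0, 392.9, 189.7], [0.0, 0.0, 1.0]] [[-0.009, -1.0, -0.001, 32.982], [-0.999, 0.009, -0.046, 480.549], [0.046, 0.001, -0.999, 885.584], [0.0, 0.0, 0.0, 1.0]]
side [[449.8, 0.0, 252.1], [0.0, 449.8, 188.6], [0.0, 0.0, 1.0]] [[-0.891, -0.453, 0.025, 451.325], [-0.276, 0.497, -0.823, 186.828], [0.36, -0.74, -0.568, 964.967], [0.0, 0.0, 0.0, 1.0]]
```

View pics/top0.png

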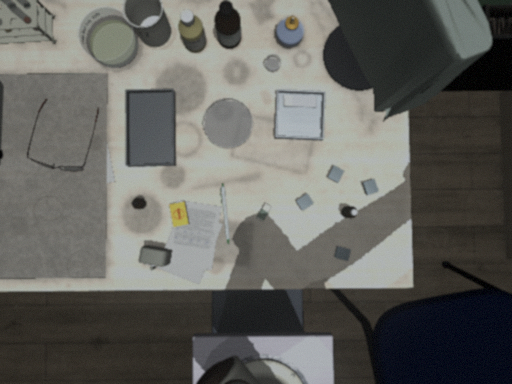

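View pics/side0.png

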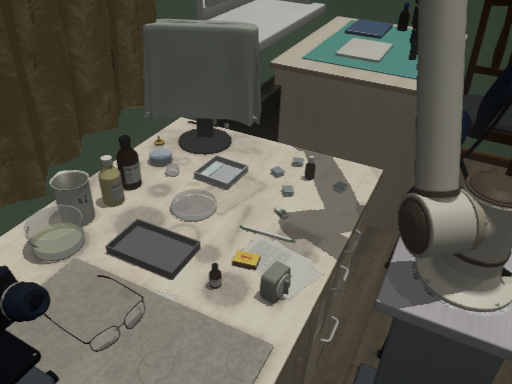

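The top view shows bottles at about (138,202) and (349,211), the pen at (225,215), the matchbox at (179,213) and the eraser at about (265,210). Four cover-glass look-alikes are at (304,201), (335,173), (370,186) and (342,253). The dish is at (227,123), the grey tray at (151,128) and the steel tray at (299,115). I'll enlarge this area.

```bash
python3 - <<'E'
import cv2,numpy as np
t=cv2.imread("pics/top0.png")[150:270,110:400];s=cv2.imread("pics/side0.png")[130:310,180:400]
g=lambda a:np.clip(255*(a/255.)**.6,0,255).astype(np.uint8)
cv2.imwrite("pics/t1.png",g(cv2.resize(t,None,fx=2.75,fy=2.75,interpolation=cv2.INTER_CUBIC)))
cv2.imwrite("pics/s1.png",g(cv2.resize(s,None,fx=3.3,fy=3.3,interpolation=cv2.INTER_CUBIC)))
E
```

```text
(no output)
```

View pics/t1.png

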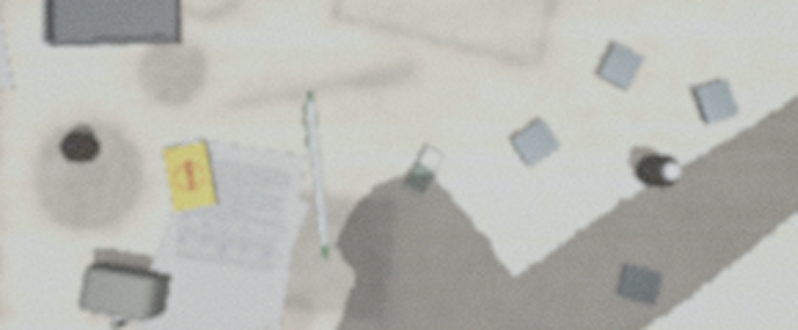

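View pics/s1.png

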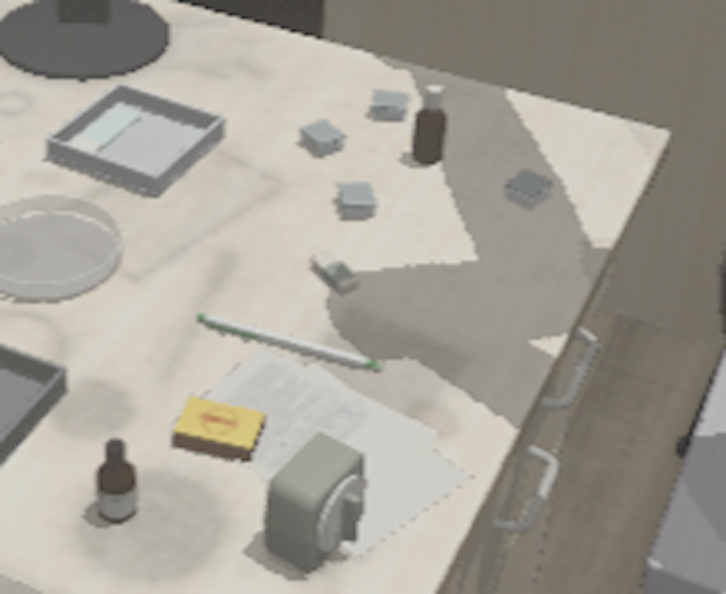

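The crops confirm it: the black-cap oil bottle is at top-view pixel (138,202) and the white-cap dropper at (349,211). The pen's green ends are at about (222,183) and (228,242). The eraser is at (264,211), with its green end in shadow. The leftmost cover-glass box is at (304,201), and the slides are on the far (+x) side of the steel tray. Next I'll measure.

```bash
cat > h.py <<'E'
import numpy as np,cv2
def ray(d,uv,z,T=None):
    """pixel(s) -> world points on plane z"""
    T=d["world_to_cam"] if T is None else T
    R,t=T[:3,:3],T[:3,3];c=-R.T@t
    uv=np.atleast_2d(np.asarray(uv,float));p=np.c_[uv,np.ones(len(uv))]@np.linalg.inv(d["K"]).T@R
    return c+p*((z-c[2])/p[:,2])[:,None]
def rect(d,mask,z,T=None):
    """largest contour's min-area rect on plane z: centre, sizes, yaw(deg) of long side"""
    c=max(cv2.findContours(mask.astype(np.uint8),cv2.RETR_EXTERNAL,cv2.CHAIN_APPROX_NONE)[0],key=cv2.contourArea)
    w=ray(d,c[:,0,:],z,T)[:,:2].astype(np.float32)
    (cx,cy),(a,b),th=cv2.minAreaRect(w)
    if a<b:a,b,th=b,a,th+90
    return np.round([cx,cy,a,b,(th+90)%180-90],1)
def cloud(d):
    z=d["z_map"];v,u=np.indices(z.shape);T=np.linalg.inv(d["world_to_cam"])
    p=np.stack([u,v,np.ones_like(u)],-1)@np.linalg.inv(d["K"]).T*z[...,None]
    return p@T[:3,:3].T+T[:3,3]
E
python3 - <<'E'
from h import *
d=dict(np.load("top0.npz"));im=d["image"].astype(int);hsv=cv2.cvtColor(d["image"],cv2.COLOR_RGB2HSV)
P=cloud(d)
def m(box,cond):
    x0,x1,y0,y1=box;k=np.zeros(cond.shape,bool);k[y0:y1,x0:x1]=cond[y0:y1,x0:x1];return k
H,S,V=cv2.split(hsv);V=V.astype(int);bl=im[...,2]-im[...,0]
for n,b in dict(box=(292,316,190,213),b2=(326,346,163,183),b3=(360,382,177,196)).items():
    print(n,rect(d,m(b,bl>2),15))
print('tray',rect(d,m((115,190,80,175),V<115),21),'steel dark',rect(d,m((265,335,82,148),V<165),21))
print('match',rect(d,m((165,192,198,230),S>110),14))
pm=m((215,235,178,248),np.ones(S.shape,bool))
for n,k in [('oilcap',m((128,150,193,210),V<70)),('drop',m((335,360,200,222),V<80))]:
    print(n,np.argwhere(k).mean(0)[::-1],rect(d,k,30))
# heights
for n,(u,v) in dict(oil=(138,202),drop=(355,211),dropb=(347,211),box=(304,201),tray=(151,128),st=(299,122),slides=(298,100),dish=(227,123),match=(179,213),desk=(250,170),eraser=(265,208),pen=(225,213)).items(): print(n,P[v-1:v+2,u-1:u+2].reshape(-1,3).mean(0).round(1))
Z=P[...,2]
for n,b,lo,hi in [('oil',(125,155,190,215),22,80),('drop',(335,365,198,222),22,80),('dish',(195,260,90,155),9,40),('tray',(115,190,80,175),12,40),('steel',(265,335,82,148),12,40),('pen',(215,235,178,248),4,30),('eraser',(255,275,198,222),5,30),('box',(292,316,190,213),7,40),('match',(165,192,198,230),7,40)]:
    k=m(b,(Z>lo)&(Z<hi));q=P[k]
    if len(q)>4:
        r=cv2.minAreaRect(q[:,:2].astype(np.float32));print(n,len(q),q.mean(0).round(1),np.round(r[0],1),np.round(r[1],1),round(r[2],1),'top',np.percentile(q[:,2],90).round(1))
E
```

```text
box [452.  -98.5  33.2  28.5 -53.8]
b2 [ 515.7 -170.1   31.8   27.4  -27.4]
b3 [ 485.2 -248.6   32.6   30.8   23.3]
tray [6.254e+02 2.495e+02 1.782e+02 1.119e+02 3.000e-01] steel dark [643.  -78.7 136.  131.9  87.5]
match [428.  187.   48.9  33.6  10.3]
oilcap [138.59349593 202.69105691] [453.1 273.4  29.9  23.7  75.5]
drop [346.93277311 211.60504202] [ 429.3 -191.8   28.9   24.5   89.5]
oil [454.4 270.   47.4]
drop [ 430.7 -197.6   70.7]
dropb [ 430.6 -186.5   47.3]
box [453.7 -97.3  16.2]
tray [626.5 253.1   2.8]
st [637.2 -90.3   3.7]
slides [687.8 -88.4   7.1]
dish [636.7  76.7   2.3]
match [429.1 186.2  14.7]
desk [526.9  24.3  -0.7]
eraser [438.7  -9.   12.6]
pen [428.1  82.3   8.3]
oil 116 [452.4 272.1  41.8] [452.5 275.1] [23.5 22.5] 89.4 top 58.2
drop 143 [ 429.4 -191.6   50.9] [ 429.3 -194.7] [24.5 24.4] 89.1 top 71.2
dish 216 [640.6  76.4  16.4] [635.7  74.8] [112.1 115.4] 89.7 top 19.5
tray 518 [630.5 252.2  19.8] [626.6 251.3] [176.4 110.2] 0.6 top 22.9
steel 400 [655.1 -93.3  20.1] [652.6 -90.9] [110.8 111.2] 86.7 top 23.1
pen 242 [428.9  84.3   7.4] [427.5  85.7] [ 41.4 138.7] 86.7 top 9.8
eraser 147 [430.2  -5.8  11.4] [429.1  -7.7] [24.7 40.8] 62.9 top 13.4
box 169 [452.6 -98.5  15.5] [452.5 -98.6] [27.3 31.1] 33.2 top 17.3
match 380 [427.7 186.5  14.6] [427.8 187. ] [52.7 36.6] 10.7 top 16.8
```

```bash
python3 - <<'E'
from h import *
d={n:dict(np.load(n+"0.npz")) for n in("top","side")};P={n:cloud(d[n]).reshape(-1,3) for n in d}
for n,c,zs in [('oil',(453,274),[(48,62),(6,36)]),('drop',(429,-195),[(58,76),(6,46)])]:
  for v in P:
    for lo,hi in zs:
      q=P[v];q=q[(np.hypot(*(q[:,:2]-c).T)<26)&(q[:,2]>lo)&(q[:,2]<hi)]
      print(n,v,lo,len(q),q.mean(0).round(1),q.min(0).round(1),q.max(0).round(1))
for n,c,r,lo in [('pen',(428,85),80,4),('eraser',(430,-7),30,5),('box',(452.5,-98.5),26,7),('steel',(652,-91),85,13),('dish',(636,75),70,12)]:
  for v in P:
    q=P[v];q=q[(np.hypot(*(q[:,:2]-c).T)<r)&(q[:,2]>lo)&(q[:,2]<32)]
    if n=='pen': q=q[abs(q[:,1]-85)<22]
    f=q[:,:2].astype(np.float32);l=cv2.fitLine(f,cv2.DIST_HUBER,0,.01,.01).ravel();R=cv2.minAreaRect(f)
    print(n,v,len(q),'fit',l.round(2),'yaw',np.degrees(np.arctan2(l[1],l[0])).round(1),'rect',np.round(R[0],1),np.round(R[1],1),round(R[2],1),'ztop',np.percentile(q[:,2],80).round(1))
    if n=='pen': 
        t=(f-l[2:])@l[:2]; print('  along',t.min(),t.max(), 'mid',(l[2:]+l[:2]*(t.min()+t.max())/2))
E
```

```text
oil top 48 32 [453.  274.8  57. ] [447.7 269.3  49.6] [458.7 280.   60.6]
oil top 6 52 [451.9 268.6  26. ] [441.2 263.4   6.1] [463.9 286.9  35.6]
oil side 48 47 [450.1 276.4  55.8] [444.5 268.   48.2] [457.  281.9  61.2]
oil side 6 134 [446.2 282.1  22.6] [438.1 266.6   6.2] [463.3 288.7  35.8]
drop top 58 38 [ 429.3 -194.7   69.8] [ 424.2 -202.1   61.6] [ 435.  -189.3   73.8]
drop top 6 77 [ 429.7 -188.2   32.7] [ 416.5 -207.     6.3] [ 441.6 -182.4   45.9]
drop side 58 28 [ 426.1 -194.2   67.2] [ 420.5 -199.8   59.5] [ 434.1 -188.1   74.1]
drop side 6 124 [ 424.5 -188.8   26.8] [ 412.6 -203.1    7.1] [ 440.3 -180.7   45.4]
pen top 241 fit [1.000e+00 9.000e-02 4.291e+02 8.261e+01] yaw 5.0 rect [427.3  86.1] [ 38.9 139.5] 89.8 ztop 9.1
  along -71.91888 68.01172 mid [427.1518    82.437035]
pen side 217 fit [1.0000e+00 9.0000e-02 4.2425e+02 8.2950e+01] yaw 4.9 rect [429.9  85.7] [ 39.4 153.3] 88.0 ztop 9.6
  along -71.812546 81.68611 mid [429.1724   83.37394]
eraser top 147 fit [  0.84  -0.54 430.15  -5.78] yaw -32.7 rect [429.1  -7.7] [24.7 40.8] 62.9 ztop 12.9
eraser side 99 fit [  0.88  -0.48 427.07  -3.9 ] yaw -28.9 rect [427.   -6.8] [19.7 42.8] 55.3 ztop 13.0
box top 169 fit [ 6.0000e-02 -1.0000e+00  4.5257e+02 -9.8490e+01] yaw -86.4 rect [452.5 -98.6] [27.3 31.1] 33.2 ztop 16.6
box side 103 fit [  0.67  -0.75 449.04 -97.04] yaw -48.2 rect [450.1 -99.4] [26.5 37.5] 32.5 ztop 17.3
steel top 386 fit [ 8.0000e-01  6.1000e-01  6.5991e+02 -9.1770e+01] yaw 37.2 rect [652.6 -90.9] [110.8 111.2] 86.7 ztop 22.5
steel side 380 fit [ 4.9000e-01 -8.7000e-01  6.4439e+02 -8.7080e+01] yaw -60.8 rect [650.  -92.4] [117.2 112.9] 86.8 ztop 22.1
dish top 192 fit [9.8000e-01 1.9000e-01 6.3861e+02 7.6470e+01] yaw 10.8 rect [635.7  74.8] [112.1 115.4] 89.7 ztop 19.0
dish side 262 fit [ 5.7000e-01 -8.2000e-01  6.3275e+02  7.6530e+01] yaw -55.6 rect [633.4  72.9] [114.  118.5] 19.9 ztop 19.1
```

Request:
servo_tool(plan=[[0.08, 0.178, -0.02, 0, 0, -0.0713, 1], [0.08, 0.178, -0.04, 0, 0, -0.0713, 1], [0.08, 0.178, -0.04, 0, 0, -0.0713, 1], [0.08, 0.178, -0.04, 0, 0, 0, 1], [0.08, 0.178, -0.05, 0, 0, 0, 1], [0.08, 0.178, -0.05, 0, 0, 0, 1], [0.08, 0.178, -0.05, 0, 0, 0, 1], [0, 0, 0, 0, 0, 0, 1], [0, 0, 0, 0, 0, 0, 1]])

```text
clock: 1.23
position: [426.7, -195.0, 144.2]
ee_rot: [0.0, 1.0, -0.0, -0.0]
contact_force: [-0.6, -0.7, 0.2]
gripper_width: 85.6
grasp_force: 0.0
```

```bash
cat >> h.py <<'E'
from scipy.spatial.transform import Rotation as Ro
def wrist(name=None):
    from bench import arm,vision
    s=arm.read_state();d=vision.get_image("wrist")
    M=np.eye(4);M[:3,:3]=Ro.from_quat(s["ee_rot"]).as_matrix();M[:3,3]=s["position"]
    d["world_to_cam"]=np.linalg.inv(M@d["mount"])
    if name: cv2.imwrite(f"pics/{name}.png",d["image"][:,:,::-1])
    return d,s
E
python3 - <<'E'
from h import *
d,s=wrist("w1");print(d["mount"].round(2).tolist())
q=cloud(d).reshape(-1,3);c=(427,-195)
for lo,hi in[(58,76),(6,46)]:
    p=q[(np.hypot(*(q[:,:2]-c).T)<26)&(q[:,2]>lo)&(q[:,2]<hi)]
    if len(p):print(len(p),p.mean(0).round(1),p.min(0).round(1),p.max(0).round(1))
E
```

```text
[[-0.0, -0.96, -0.29, 75.53], [1.0, 0.0, -0.0, 0.46], [0.0, -0.29, 0.96, -142.69], [0.0, 0.0, 0.0, 1.0]]
244 [ 427.  -195.8   68.7] [ 421.8 -202.2   58.5] [ 434.9 -189.4   72.3]
407 [ 420.4 -195.8   34. ] [ 415.1 -209.4    6.3] [ 438.8 -182.5   46. ]
```

View pics/w1.png

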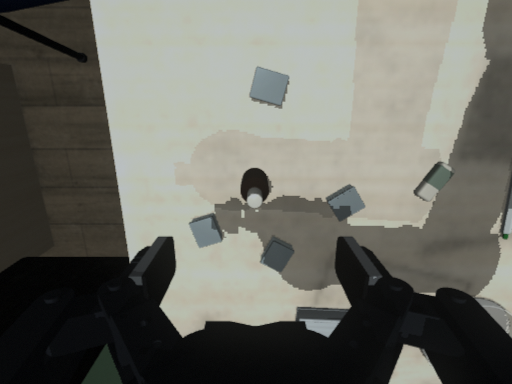

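The wrist view shows the dropper cap at (254,200), midway between the fingers, with nothing under them. The wrist cloud puts it at (428,-196), which agrees with the other views. I'll descend and grip.

Request:
servo_tool(plan=[[0.004, -0.003, -0.1, 0, 0, 0, 1], [0, 0, -0.1, 0, 0, 0, 1], [0, 0, -0.1, 0, 0, 0, 1], [0, 0, -0.08, 0, 0, 0, 1], [0, 0, -0.05, 0, 0, 0, 1], [0, 0, 0, 0, 0, 0, 0.6], [0, 0, 0, 0, 0, 0, 0.4], [0, 0, 0, 0, 0, 0, 0.3], [0, 0, 0, 0, 0, 0, 0], [0, 0, 0, 0, 0, 0, 0], [0, 0, 0, 0, 0, 0, 0], [0, 0, 0, 0, 0, 0, 0]])

```text
clock: 2.78
position: [428.6, -196.3, 16.3]
ee_rot: [0.0, 1.0, -0.0, 0.001]
contact_force: [-0.9, -1.4, 5.5]
gripper_width: 25.4
grasp_force: 58.7
```

Request:
servo_tool(plan=[[0, 0, 0.03, 0, 0, 0, 0], [0, 0, 0.06, 0, 0, 0, 0], [0, 0, 0.08, 0, 0, 0, 0], [0, 0, 0.08, 0, 0, 0, 0], [0.03, 0.04, 0.05, 0, 0, 0, 0], [0.073, 0.086, 0, 0, 0, 0, 0], [0.073, 0.086, 0, 0, 0, 0, 0], [0.073, 0.086, 0, 0, 0, 0, 0], [0.073, 0.086, 0, 0, 0, 0, 0], [0.073, 0.086, 0, 0, 0, 0, 0], [0.073, 0.086, 0, 0, 0, 0, 0], [0.073, 0.086, 0, 0, 0, 0, 0], [0.073, 0.086, 0, 0, 0, 0, 0], [0.073, 0.086, 0, 0, 0, 0, 0], [0.04, 0.06, 0, 0, 0, 0, 0], [0.02, 0.026, 0, 0, 0, 0, 0], [0, 0, 0, 0, 0, 0, 0], [0, 0, 0, 0, 0, 0, 0]])

```text
clock: 5.03
position: [651.4, 73.2, 105.4]
ee_rot: [0.001, 1.0, -0.0, -0.0]
contact_force: [0.8, 0.2, 0.5]
gripper_width: 25.5
grasp_force: 58.9
```

```bash
python3 - <<'E'
from h import *
d,s=wrist("w2");print(s["position"].round(1),s["gripper_width"],s["grasp_force"])
q=cloud(d).reshape(-1,3)
p=q[(np.hypot(*(q[:,:2]-(634,74)).T)<70)&(q[:,2]>12)&(q[:,2]<24)]
r=cv2.minEnclosingCircle(p[:,:2].astype(np.float32));print(len(p),r,p.min(0),p.max(0))
E
```

```text
[651.4  73.2 105.4] 25.477630065858712 58.92671227455139
1177 ((635.7201538085938, 74.85111999511719), 58.02803039550781) [578.20187106  17.25218082  12.00849534] [689.20665926 132.76430467  20.32012866]
```

View pics/w2.png

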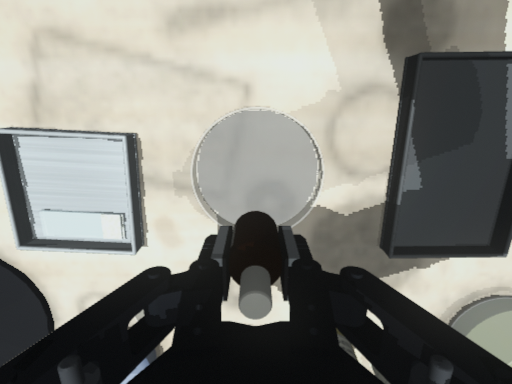

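The wrist view shows the dropper upright between the pads at (255,240). The dish circle is centred at (258,170), and its measured radius of 58.0 mm matches its size, with centre (635.6,74.8). I'll lower the bottle there.

Request:
servo_tool(plan=[[0.015, 0.005, -0.05, 0, 0, 0, 0], [0, 0, -0.07, 0, 0, 0, 0], [0, 0, -0.07, 0, 0, 0, 0], [0, 0, -0.05, 0, 0, 0, 0], [0, 0, -0.025, 0, 0, 0, 0], [0, 0, -0.01, 0, 0, 0, 0], [0, 0, -0.007, 0, 0, 0, 0], [0, 0, 0, 0, 0, 0, 0], [0, 0, 0, 0, 0, 0, 0]])

```text
clock: 6.2
position: [656.8, 75.6, 21.3]
ee_rot: [0.0, 1.0, 0.0, 0.0]
contact_force: [0.5, -0.8, 0.3]
gripper_width: 25.7
grasp_force: 58.9
```

Request:
servo_tool(plan=[[0, 0, -0.004, 0, 0, 0, 0], [0, 0, 0, 0, 0, 0, 0], [0, 0, 0, 0, 0, 0, 0]])

```text
clock: 6.58
position: [656.5, 75.5, 19.5]
ee_rot: [0.0, 1.0, -0.0, -0.0]
contact_force: [0.6, 0.6, -0.7]
gripper_width: 25.9
grasp_force: 58.9
```

Request:
servo_tool(plan=[[0, 0, -0.003, 0, 0, 0, 0], [0, 0, 0, 0, 0, 0, 0], [0, 0, 0, 0, 0, 0, 0]])

```text
clock: 6.95
position: [656.7, 75.5, 19.3]
ee_rot: [0.0, 1.0, 0.0, 0.0]
contact_force: [-2.4, -0.9, 5.2]
gripper_width: 25.5
grasp_force: 59.0
```

Now it is touching (about 5 N). I'll release it with a partial opening, rise straight up, and head for the oil bottle.

Request:
servo_tool(plan=[[0, 0, 0, 0, 0, 0, 0.4], [0, 0, 0, 0, 0, 0, 0.45], [0, 0, 0, 0, 0, 0, 0.5], [0, 0, 0.03, 0, 0, 0, 0.5], [0, 0, 0.08, 0, 0, 0, 0.5], [0, 0, 0.15, 0, 0, 0, 0.5], [0, 0, 0.12, 0, 0, 0, 1], [-0.07, 0.07, 0, 0, 0, 0, 1], [-0.12, 0.12, 0, 0, 0, 0, 1], [-0.12, 0.12, 0, 0, 0, 0, 1], [-0.12, 0.12, 0, 0, 0, 0, 1], [-0.12, 0.12, 0, 0, 0, 0, 1], [-0.1, 0.09, 0, 0, 0, 0, 1], [-0.03, 0.027, 0, 0, 0, 0, 1], [0, 0, 0, 0, 0, 0, 1]])

```text
clock: 8.82
position: [452.6, 276.0, 133.2]
ee_rot: [-0.0, 1.0, 0.0, 0.0]
contact_force: [-0.5, -0.1, -0.4]
gripper_width: 85.4
grasp_force: 0.0
```

```bash
python3 - <<'E'
from h import *
from bench import vision
d,s=wrist("w3");print(s["position"].round(1),s["gripper_width"])
q=cloud(d).reshape(-1,3)
for lo,hi in[(48,62),(6,36)]:
    p=q[(np.hypot(*(q[:,:2]-(452,275)).T)<26)&(q[:,2]>lo)&(q[:,2]<hi)];print(len(p),p.mean(0).round(1),p.min(0).round(1),p.max(0).round(1))
d=vision.get_image("top");q=cloud(d).reshape(-1,3)
p=q[(np.hypot(*(q[:,:2]-(656,75)).T)<40)&(q[:,2]>59)&(q[:,2]<90)];print('dropper cap',len(p),p.mean(0).round(1),p.min(0),p.max(0))
E
```

```text
[452.6 276.  133.2] 85.37927394901983
204 [451.2 276.5  57.1] [446.1 270.4  48.2] [458.2 282.4  59.8]
270 [444.2 276.4  26.6] [439.4 264.2   6. ] [462.7 289.1  36. ]
dropper cap 42 [655.8  75.   70.6] [650.22001747  68.51504182  59.01483809] [662.88714833  81.4823703   76.1434686 ]
```

Request:
servo_tool(plan=[[0, 0, -0.1, 0, 0, 0, 1], [0, 0, -0.1, 0, 0, 0, 1], [0, 0, -0.1, 0, 0, 0, 1], [0, 0, -0.07, 0, 0, 0, 1], [0, 0, -0.03, 0, 0, 0, 1], [0, 0, 0, 0, 0, 0, 0.6], [0, 0, 0, 0, 0, 0, 0.4], [0, 0, 0, 0, 0, 0, 0.3], [0, 0, 0, 0, 0, 0, 0], [0, 0, 0, 0, 0, 0, 0], [0, 0, 0, 0, 0, 0, 0], [0, 0, 0, 0, 0, 0, 0]])

```text
clock: 10.42
position: [453.1, 276.1, 13.6]
ee_rot: [0.0, 1.0, 0.001, 0.001]
contact_force: [-0.5, -0.8, 6.4]
gripper_width: 23.7
grasp_force: 58.7
```

Request:
servo_tool(plan=[[0, 0, 0.03, 0, 0, 0, 0], [0, 0, 0.06, 0, 0, 0, 0], [0, 0, 0.08, 0, 0, 0, 0], [0, 0, 0.08, 0, 0, 0, 0], [0.03, -0.04, 0.05, 0, 0, 0, 0], [0.068, -0.085, 0, 0, 0, 0, 0], [0.068, -0.085, 0, 0, 0, 0, 0], [0.068, -0.085, 0, 0, 0, 0, 0], [0.068, -0.085, 0, 0, 0, 0, 0], [0.068, -0.085, 0, 0, 0, 0, 0], [0.068, -0.085, 0, 0, 0, 0, 0], [0.065, -0.08, 0, 0, 0, 0, 0], [0.033, -0.04, 0, 0, 0, 0, 0], [0, 0, -0.07, 0, 0, 0, 0], [0, 0, -0.07, 0, 0, 0, 0], [0, 0, -0.07, 0, 0, 0, 0], [0, 0, -0.05, 0, 0, 0, 0], [0, 0, -0.02, 0, 0, 0, 0], [0, 0, 0, 0, 0, 0, 0], [0, 0, 0, 0, 0, 0, 0]])

```text
clock: 12.92
position: [613.9, 74.8, 19.5]
ee_rot: [0.0, 1.0, 0.0, 0.001]
contact_force: [-0.4, -0.2, -0.6]
gripper_width: 23.6
grasp_force: 58.8
```

Request:
servo_tool(plan=[[0, 0, -0.007, 0, 0, 0, 0], [0, 0, -0.003, 0, 0, 0, 0], [0, 0, 0, 0, 0, 0, 0], [0, 0, 0, 0, 0, 0, 0]])

```text
clock: 13.42
position: [613.6, 74.7, 16.5]
ee_rot: [0.0, 1.0, 0.0, 0.0]
contact_force: [-2.2, 0.3, 4.3]
gripper_width: 23.9
grasp_force: 59.1
```

Request:
servo_tool(plan=[[0, 0, 0, 0, 0, 0, 0.36], [0, 0, 0, 0, 0, 0, 0.4], [0, 0, 0, 0, 0, 0, 0.4], [0, 0, 0.02, 0, 0, 0, 0.4], [0, 0, 0.08, 0, 0, 0, 0.4], [0, 0, 0.15, 0, 0, 0, 0.4], [0, 0, 0.12, 0, 0, 0, 0.6], [-0.07, 0, 0, 0, 0, 0.044, 0.6], [-0.12, 0.007, 0, 0, 0, 0, 0.6], [-0.14, 0.007, 0, 0, 0, 0, 0.6], [-0.14, 0.007, 0, 0, 0, 0, 0.6], [-0.1, 0.007, 0, 0, 0, 0, 0.6], [-0.05, 0, 0, 0, 0, 0, 0.6], [0, 0, 0, 0, 0, 0, 0.6], [0, 0, 0, 0, 0, 0, 0.6]])

```text
clock: 15.3
position: [428.6, 83.4, 126.9]
ee_rot: [-0.044, 0.999, 0.0, 0.001]
contact_force: [-0.0, -0.3, 0.3]
gripper_width: 51.4
grasp_force: 0.0
```

```bash
python3 - <<'E'
from h import *
from bench import vision
d,s=wrist("w4");print(s["position"].round(1),s["ee_rot"],s["gripper_width"])
q=cloud(d).reshape(-1,3)
p=q[(abs(q[:,0]-428)<85)&(abs(q[:,1]-83)<20)&(q[:,2]>4)&(q[:,2]<20)]
l=cv2.fitLine(p[:,:2].astype(np.float32),cv2.DIST_HUBER,0,.01,.01).ravel();t=(p[:,:2]-l[2:])@l[:2];print('pen',len(p),l,np.degrees(np.arctan2(l[1],l[0])),t.min(),t.max(),l[2:]+l[:2]*(t.min()+t.max())/2,p[:,2].max())
d=vision.get_image("top");q=cloud(d).reshape(-1,3)
for x,lo in((656,65),(614,50)):
    p=q[(np.hypot(*(q[:,:2]-(x,75)).T)<22)&(q[:,2]>lo)&(q[:,2]<90)];print('cap',len(p),p.mean(0).round(1),p.min(0),p.max(0))
E
```

```text
[428.6  83.4 126.9] [-4.35389636e-02  9.99051493e-01  1.82092197e-04  6.63824420e-04] 51.425757511457284
pen 1063 [9.9630767e-01 8.5854627e-02 4.2384644e+02 8.2368660e+01] 4.925171 -70.31208715356243 72.85007668362361 [425.11074477  82.47760905] 10.681017524605068
cap 35 [656.2  75.3  72.1] [650.23955648  68.53503332  65.83437813] [662.82157497  81.48253314  75.82927439]
cap 30 [612.6  74.2  60. ] [607.68973959  69.15071549  52.2548861 ] [619.77284634  80.20037832  64.48516872]
```

View pics/w4.png

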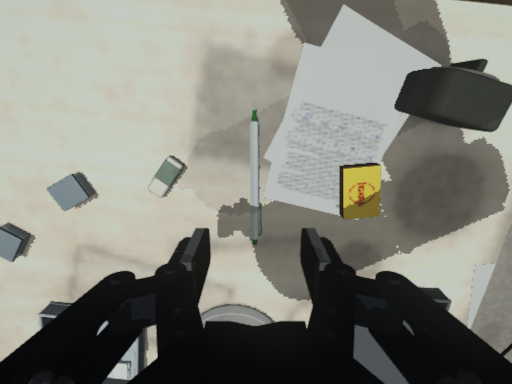

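Both bottles are upright in the dish, with caps at (656,75) and (613,74). The wrist view shows the pen at column 255, rows 108 to 243, centred between the pads. Its yaw is 4.9° and its middle is at about (426,82.5). I'll grasp it.

Request:
servo_tool(plan=[[-0.006, -0.002, -0.1, 0, 0, 0, 0.5], [0, 0, -0.12, 0, 0, 0, 0.5], [0, 0, -0.1, 0, 0, 0, 0.5], [0, 0, -0.06, 0, 0, 0, 0.5], [0, 0, -0.033, 0, 0, 0, 0.5], [0, 0, 0, 0, 0, 0, 0.25], [0, 0, 0, 0, 0, 0, 0.15], [0, 0, 0, 0, 0, 0, 0], [0, 0, 0, 0, 0, 0, 0], [0, 0, 0, 0, 0, 0, 0]])

```text
clock: 16.65
position: [426.2, 82.7, 3.5]
ee_rot: [-0.044, 0.999, 0.0, 0.001]
contact_force: [-0.1, 1.0, 6.1]
gripper_width: 6.2
grasp_force: 59.4
```

Request:
servo_tool(plan=[[0, 0, 0.03, 0, 0, 0, 0], [0, 0, 0.06, 0, 0, 0, 0], [0, 0, 0.1, 0, 0, 0, 0], [0.03, 0.03, 0.1, 0, 0, -0.02, 0], [0.08, 0.075, 0.03, 0, 0, -0.019, 0], [0.1, 0.095, 0, 0, 0, 0, 0], [0.1, 0.095, 0, 0, 0, 0, 0], [0.1, 0.095, 0, 0, 0, 0, 0], [0.1, 0.095, 0, 0, 0, 0, 0], [0.1, 0.09, 0, 0, 0, 0, 0], [0.05, 0.04, 0, 0, 0, 0, 0], [0, 0, 0, 0, 0, 0, 0], [0, 0, 0, 0, 0, 0, 0]])

```text
clock: 18.27
position: [622.6, 266.3, 98.5]
ee_rot: [-0.004, 1.0, -0.0, -0.001]
contact_force: [-0.7, -0.6, -0.0]
gripper_width: 6.3
grasp_force: 58.7
```

```bash
python3 - <<'E'
from h import *
d,s=wrist("w5");print(s["position"].round(1),s["gripper_width"],s["grasp_force"])
q=cloud(d).reshape(-1,3)
p=q[(abs(q[:,0]-626)<100)&(abs(q[:,1]-251)<62)&(q[:,2]>15)&(q[:,2]<25)];print(cv2.minAreaRect(p[:,:2].astype(np.float32)))
p=q[(abs(q[:,0]-600)<110)&(abs(q[:,1]-s["position"][1])<12)&(q[:,2]>85)&(q[:,2]<112)];print('pen',len(p),p.min(0),p.max(0))
E
```

```text
[622.6 266.3  98.5] 6.334160747024154 58.66019554930972
((625.4904174804688, 252.27761840820312), (174.0550079345703, 111.30583190917969), 0.5094552636146545)
pen 2971 [549.05992771 254.30867871  97.47280036] [681.64157321 278.11494933 111.9835734 ]
```

View pics/w5.png

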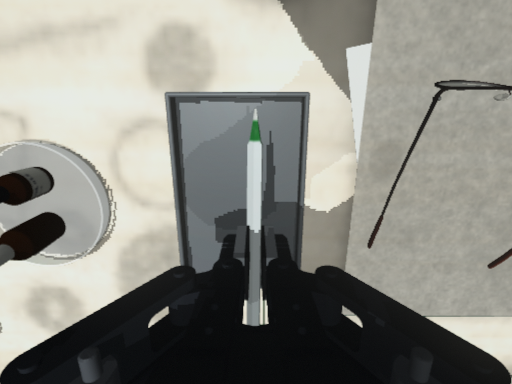

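The wrist view shows the pen aligned with the tray, tip at (256,110). The tray walls run from (165,95) to (310,95), and the pen's centre is about 4 mm short of the tray's. I'll lower it.

Request:
servo_tool(plan=[[0.013, 0.006, -0.08, 0, 0, 0, 0], [0, 0, -0.1, 0, 0, 0, 0], [0, 0, -0.08, 0, 0, 0, 0], [0, 0, -0.03, 0, 0, 0, 0], [0, 0, -0.01, 0, 0, 0, 0], [0, 0, 0, 0, 0, 0, 0], [0, 0, 0, 0, 0, 0, 0]])

```text
clock: 19.2
position: [628.0, 269.1, 9.9]
ee_rot: [-0.005, 1.0, 0.001, 0.001]
contact_force: [0.8, -0.4, 0.6]
gripper_width: 6.3
grasp_force: 58.7
```

Request:
servo_tool(plan=[[-0.003, 0, -0.007, 0, 0, 0, 0], [0, 0, -0.003, 0, 0, 0, 0], [0, 0, 0, 0, 0, 0, 0], [0, 0, 0, 0, 0, 0, 0]])

```text
clock: 19.7
position: [626.6, 268.8, 6.6]
ee_rot: [-0.005, 1.0, 0.0, 0.0]
contact_force: [-2.9, 0.4, 5.7]
gripper_width: 6.5
grasp_force: 59.5
```

Request:
servo_tool(plan=[[0, 0, 0, 0, 0, 0, 0.25], [0, 0, 0, 0, 0, 0, 0.25], [0, 0, 0, 0, 0, 0, 0.25], [0, 0, 0.03, 0, 0, 0, 0.25], [0, 0, 0.1, 0, 0, 0, 0.25], [0, 0, 0.15, 0, 0, 0, 0.5], [-0.03, -0.04, 0.12, 0, 0, 0, 0.5], [-0.1, -0.14, 0, 0, 0, -0.069, 0.5], [-0.12, -0.165, 0, 0, 0, -0.069, 0.5], [-0.12, -0.165, 0, 0, 0, -0.069, 0.5], [-0.12, -0.165, 0, 0, 0, -0.068, 0.5], [-0.1, -0.14, 0, 0, 0, 0, 0.5], [-0.073, -0.1, 0, 0, 0, 0, 0.5], [0, 0, 0, 0, 0, 0, 0.5], [0, 0, 0, 0, 0, 0, 0.5]])

```text
clock: 21.58
position: [428.6, -5.5, 126.5]
ee_rot: [0.267, 0.964, 0.001, 0.001]
contact_force: [0.0, -0.1, 0.5]
gripper_width: 42.8
grasp_force: 0.0
```

```bash
python3 - <<'E'
from h import *
from bench import vision
d,s=wrist("w6");print(s["position"].round(1),s["ee_rot"].round(3),s["gripper_width"])
def rc(q,c,r,lo,hi):
    p=q[(np.hypot(*(q[:,:2]-c).T)<r)&(q[:,2]>lo)&(q[:,2]<hi)];print(len(p),cv2.minAreaRect(p[:,:2].astype(np.float32)) if len(p) else '',p[:,2].max() if len(p) else '')
q=cloud(d).reshape(-1,3)
rc(q,(428,-7),32,8,20);rc(q,(451,-99),26,11,25)
d=vision.get_image("top");q=cloud(d).reshape(-1,3)
p=q[(abs(q[:,0]-626)<76)&(abs(q[:,1]-260)<35)&(q[:,2]>7)&(q[:,2]<40)]
print('pen',len(p),cv2.minAreaRect(p[:,:2].astype(np.float32)),np.percentile(p[:,2],[5,50,95]))
E
```

```text
[428.6  -5.5 126.5] [0.267 0.964 0.001 0.001] 42.78738881487757
736 ((429.0931091308594, -5.6007537841796875), (17.81631088256836, 41.12969207763672), 59.55600357055664) 13.184459208439051
246 ((443.4361877441406, -103.05840301513672), (14.064258575439453, 33.28485870361328), 19.310705184936523) 17.02082886472826
pen 172 ((629.8077392578125, 274.88671875), (34.11149978637695, 145.3295440673828), 83.3871078491211) [ 8.2045693  11.03441766 13.24902311]
```

View pics/w6.png

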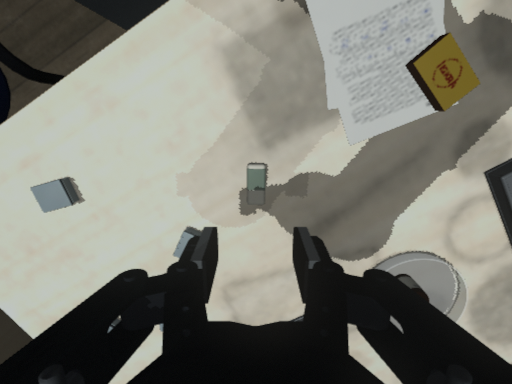

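The wrist view shows the eraser at (257,185), square to the pads. It measures (429,-5.6), 18 x 41 mm, short side at 59.6°, which matches the tool. The pen lies at z of about 11 to 13 in its tray. I'll grasp the eraser.

Request:
servo_tool(plan=[[0, 0, -0.1, 0, 0, 0, 0.5], [0, 0, -0.12, 0, 0, 0, 0.5], [0, 0, -0.1, 0, 0, 0, 0.5], [0, 0, -0.06, 0, 0, 0, 0.5], [0, 0, -0.03, 0, 0, 0, 0.5], [0, 0, 0, 0, 0, 0, 0.3], [0, 0, 0, 0, 0, 0, 0.2], [0, 0, 0, 0, 0, 0, 0], [0, 0, 0, 0, 0, 0, 0], [0, 0, 0, 0, 0, 0, 0]])

```text
clock: 22.92
position: [428.0, -5.7, 3.2]
ee_rot: [0.267, 0.964, 0.0, 0.0]
contact_force: [-0.7, 1.1, 5.6]
gripper_width: 16.2
grasp_force: 61.5
```

Request:
servo_tool(plan=[[0, 0, 0.03, 0, 0, 0, 0], [0, 0, 0.08, 0, 0, 0, 0], [0, 0, 0.15, 0, 0, 0, 0], [0, 0, 0.14, 0, 0, 0.055, 0], [0.08, 0.1, 0, 0, 0, 0.055, 0], [0.1, 0.12, 0, 0, 0, 0.055, 0], [0.1, 0.12, 0, 0, 0, 0.055, 0], [0.1, 0.12, 0, 0, 0, 0.055, 0], [0.1, 0.12, 0, 0, 0, 0, 0], [0.1, 0.12, 0, 0, 0, 0, 0], [0.06, 0.086, 0, 0, 0, 0, 0], [0, 0, -0.12, 0, 0, 0, 0], [0, 0, -0.13, 0, 0, 0, 0], [0, 0, 0, 0, 0, 0, 0], [0, 0, 0, 0, 0, 0, 0]])

```text
clock: 24.8
position: [620.6, 230.3, 49.4]
ee_rot: [-0.005, 1.0, 0.0, 0.001]
contact_force: [0.2, -0.1, -0.4]
gripper_width: 16.0
grasp_force: 61.0
```

```bash
python3 - <<'E'
from h import *
d,s=wrist("w7");print(s["position"].round(1),s["ee_rot"].round(3),s["gripper_width"],s["grasp_force"])
q=cloud(d).reshape(-1,3)
p=q[(abs(q[:,0]-626)<70)&(abs(q[:,1]-270)<26)&(q[:,2]>8)&(q[:,2]<16)]
print('pen',len(p),cv2.minAreaRect(p[:,:2].astype(np.float32)))
E
```

```text
[620.6 230.3  49.4] [-0.005  1.     0.     0.001] 15.961547442967444 60.986502170562744
pen 1419 ((611.6204223632812, 267.93109130859375), (109.7735366821289, 9.931095123291016), 2.0018510818481445)
```

View pics/w7.png

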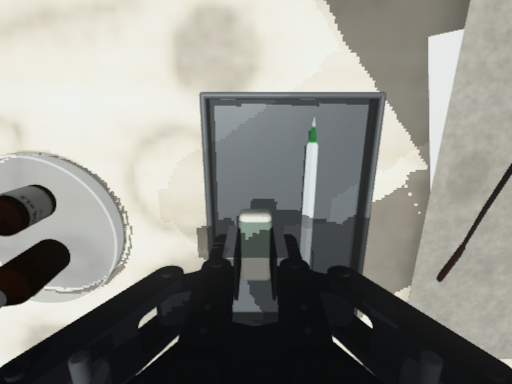

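The wrist view shows the eraser held between the pads at (256,240), clear of the pen at columns 305 to 318 and of the tray's left wall. I'll lower it.

Request:
servo_tool(plan=[[0, 0, -0.06, 0, 0, 0, 0], [0, 0, -0.05, 0, 0, 0, 0], [0, 0, -0.025, 0, 0, 0, 0], [0, 0, -0.006, 0, 0, 0, 0], [0, 0, -0.003, 0, 0, 0, 0], [0, 0, 0, 0, 0, 0, 0], [0, 0, 0, 0, 0, 0, 0]])

```text
clock: 25.72
position: [619.0, 229.6, 6.3]
ee_rot: [-0.005, 1.0, -0.001, -0.001]
contact_force: [-4.8, -1.0, 11.2]
gripper_width: 16.1
grasp_force: 62.2
```

Request:
servo_tool(plan=[[0, 0, 0, 0, 0, 0, 0.27], [0, 0, 0, 0, 0, 0, 0.27], [0, 0, 0, 0, 0, 0, 0.27], [0, 0, 0.03, 0, 0, 0, 0.27], [0, 0, 0.1, 0, 0, 0, 0.3], [0, 0, 0.15, 0, 0, 0, 0.6], [-0.03, -0.06, 0.12, 0, 0, 0, 0.65], [-0.07, -0.14, 0, 0, 0, 0.071, 0.65], [-0.09, -0.175, 0, 0, 0, 0.071, 0.65], [-0.09, -0.175, 0, 0, 0, 0.07, 0.65], [-0.09, -0.175, 0, 0, 0, 0.07, 0.65], [-0.09, -0.175, 0, 0, 0, 0, 0.65], [-0.07, -0.14, 0, 0, 0, 0, 0.65], [-0.032, -0.055, 0, 0, 0, 0, 0.65], [0, 0, 0, 0, 0, 0, 0.65], [0, 0, 0, 0, 0, 0, 0.65]])

```text
clock: 27.72
position: [452.1, -97.8, 124.9]
ee_rot: [-0.283, 0.959, -0.0, 0.001]
contact_force: [-0.1, -0.2, -0.3]
gripper_width: 55.5
grasp_force: 0.0
```

```bash
python3 - <<'E'
from h import *
from bench import vision
d,s=wrist("w8");print(s["position"].round(1),s["ee_rot"].round(3),s["gripper_width"])
q=cloud(d).reshape(-1,3)
p=q[(np.hypot(*(q[:,:2]-(451,-99)).T)<28)&(q[:,2]>11)&(q[:,2]<25)];print(len(p),cv2.minAreaRect(p[:,:2].astype(np.float32)),np.median(p[:,2]))
d=vision.get_image("top");cv2.imwrite("pics/t2.png",cv2.resize(d["image"][60:270,110:400,::-1],None,fx=2.75,fy=2.75))
q=cloud(d).reshape(-1,3)
p=q[(abs(q[:,0]-619)<35)&(abs(q[:,1]-229.6)<20)&(q[:,2]>9)&(q[:,2]<40)];print('eraser',len(p),cv2.minAreaRect(p[:,:2].astype(np.float32)),np.median(p[:,2]))
E
```

```text
[452.1 -97.8 124.9] [-0.283  0.959 -0.     0.001] 55.50357848180626
909 ((452.36834716796875, -98.30455780029297), (27.609333038330078, 30.928300857543945), 32.45052719116211) 15.301139893257044
eraser 144 ((620.6914672851562, 228.6444549560547), (39.9068717956543, 16.70964813232422), 0.07401726394891739) 13.945790553489758
```

View pics/w8.png

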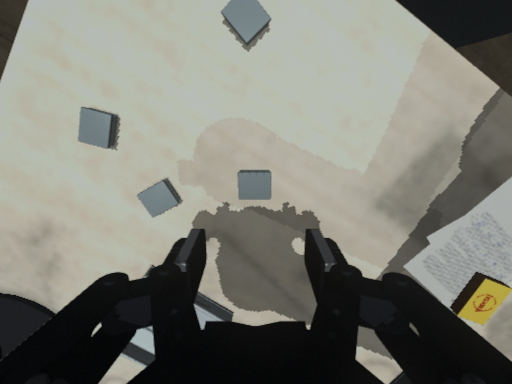

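The wrist view shows the box at (254,185), square to the pads. It measures (452.4,-98.3), 28 x 31 mm, and it is the leftmost of the four look-alikes. The eraser lies flat in its tray with its top at 14. I'll grasp the box.

Request:
servo_tool(plan=[[0, 0, -0.1, 0, 0, 0, 0.65], [0, 0, -0.12, 0, 0, 0, 0.65], [0, 0, -0.1, 0, 0, 0, 0.65], [0, 0, -0.055, 0, 0, 0, 0.65], [0, 0, -0.027, 0, 0, 0, 0.65], [0, 0, 0, 0, 0, 0, 0.45], [0, 0, 0, 0, 0, 0, 0.37], [0, 0, 0, 0, 0, 0, 0.2], [0, 0, 0, 0, 0, 0, 0], [0, 0, 0, 0, 0, 0, 0], [0, 0, 0, 0, 0, 0, 0]])

```text
clock: 29.2
position: [451.8, -98.3, 4.9]
ee_rot: [-0.283, 0.959, -0.0, 0.001]
contact_force: [-0.3, 2.0, 5.7]
gripper_width: 29.6
grasp_force: 60.0
```

Request:
servo_tool(plan=[[0, 0, 0.03, 0, 0, 0, 0], [0, 0, 0.08, 0, 0, 0, 0], [0, 0, 0.15, 0, 0, 0, 0], [0.03, 0, 0.08, 0, 0, -0.063, 0], [0.09, 0.005, 0, 0, 0, -0.063, 0], [0.1, 0.005, 0, 0, 0, -0.063, 0], [0.12, 0.005, 0, 0, 0, -0.063, 0], [0.12, 0.005, 0, 0, 0, -0.063, 0], [0.1, 0, 0, 0, 0, 0, 0], [0.047, 0, 0, 0, 0, 0, 0], [0, 0, -0.1, 0, 0, 0, 0], [0, 0, -0.08, 0, 0, 0, 0], [0, 0, 0, 0, 0, 0, 0], [0, 0, 0, 0, 0, 0, 0]])

```text
clock: 30.95
position: [633.5, -92.6, 53.1]
ee_rot: [0.028, 1.0, -0.0, 0.001]
contact_force: [0.2, 0.5, -0.2]
gripper_width: 29.5
grasp_force: 59.3
```

```bash
python3 - <<'E'
from h import *
d,s=wrist("w9");print(s["position"].round(1),s["ee_rot"].round(3),s["gripper_width"],s["grasp_force"])
E
```

```text
[633.5 -92.6  53.1] [ 0.028  1.    -0.     0.001] 29.494976507167788 59.334633350372314
```

View pics/w9.png

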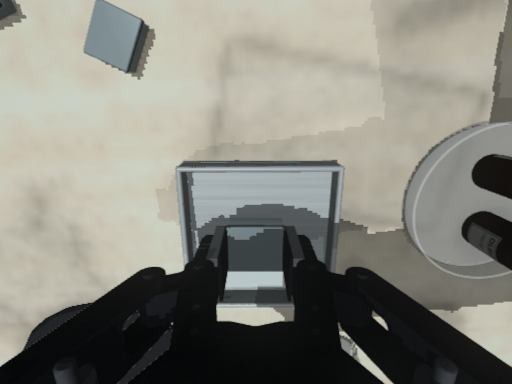

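The wrist view shows the box at (256,248), centred in the tray between walls at columns 185 and 340, with the slides beyond it. I'll lower it.

Request:
servo_tool(plan=[[0, 0, -0.06, 0, 0, 0, 0], [0, 0, -0.05, 0, 0, 0, 0], [0, 0, -0.03, 0, 0, 0, 0], [0, 0, -0.007, 0, 0, 0, 0], [0, 0, -0.003, 0, 0, 0, 0], [0, 0, 0, 0, 0, 0, 0], [0, 0, 0, 0, 0, 0, 0]])

```text
clock: 31.88
position: [632.5, -92.6, 7.9]
ee_rot: [0.028, 1.0, -0.0, -0.001]
contact_force: [-3.8, 0.8, 8.0]
gripper_width: 29.7
grasp_force: 60.3
```

Contact. I'll release it, rise and back away for a final check.

Request:
servo_tool(plan=[[0, 0, 0, 0, 0, 0, 0.45], [0, 0, 0, 0, 0, 0, 0.45], [0, 0, 0, 0, 0, 0, 0.45], [0, 0, 0.03, 0, 0, 0, 0.45], [0, 0, 0.1, 0, 0, 0, 0.45], [0, 0, 0.15, 0, 0, 0, 0.45], [0, 0, 0.15, 0, 0, 0, 0.45], [0, -0.1, 0.15, 0, 0, 0, 0.45], [-0.1, -0.15, 0.1, 0, 0, 0, 0.45], [-0.15, -0.15, 0, 0, 0, 0, 0.45], [-0.15, -0.15, 0, 0, 0, 0, 0.45], [-0.1, -0.1, 0, 0, 0, 0, 0.45], [0, 0, 0, 0, 0, 0, 0.45], [0, 0, 0, 0, 0, 0, 0.45], [0, 0, 0, 0, 0, 0, 0.45]])

```text
clock: 33.75
position: [485.6, -285.2, 211.0]
ee_rot: [0.028, 1.0, -0.0, 0.0]
contact_force: [0.0, 0.4, 0.3]
gripper_width: 38.7
grasp_force: 0.0
```

```bash
python3 - <<'E'
from h import *
from bench import vision
d=vision.get_image("top");cv2.imwrite("pics/t3.png",cv2.resize(d["image"][60:270,110:400,::-1],None,fx=2.75,fy=2.75,interpolation=cv2.INTER_CUBIC))
q=cloud(d).reshape(-1,3)
for n,x,y,rx,ry,lo in [('box',633,-92,24,24,12),('eraser',619,229,30,18,9),('pen',626,270,78,20,8),('drop',656,75,20,20,65),('oil',613,75,20,20,53),('match',428,187,35,35,8)]:
    p=q[(abs(q[:,0]-x)<rx)&(abs(q[:,1]-y)<ry)&(q[:,2]>lo)&(q[:,2]<90)];r=cv2.minAreaRect(p[:,:2].astype(np.float32));print(n,np.round(r[0],1),np.round(r[1],1),round(r[2],1),np.percentile(p[:,2],[10,50,90]).round(1))
E
```

```text
box [633.4 -92.7] [30.9 27.5] 84.5 [16.1 18.2 20.4]
eraser [620.6 228.5] [39.8 17.1] 0.2 [11.8 14.  15.9]
pen [625.8 269.3] [144.2  10.3] 0.6 [ 8.7 10.9 12.8]
drop [656.9  75.1] [12.2 12.3] 71.9 [70.4 73.4 75.1]
oil [613.   74.5] [11.5 10.4] 39.8 [57.9 60.3 62.9]
match [427.7 187. ] [52.7 36.5] 10.5 [12.8 14.8 16.5]
```

View pics/t3.png

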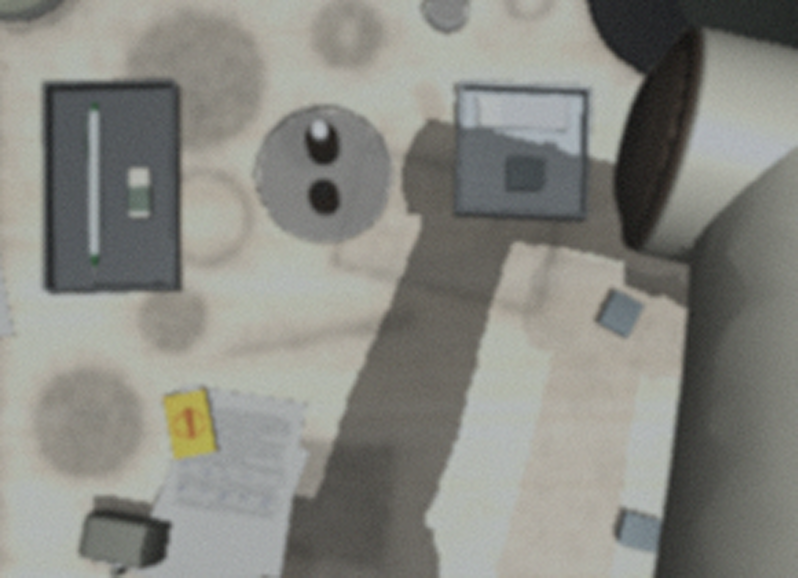

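The top view shows everything in place. The pen (95,185) and eraser (138,192) are in the grey tray, both bottles (320,135 and 325,195) stand in the dish, and the box (525,173) is flat in the steel tray clear of the slides. The matchbox hasn't moved. I'll hand in.

```bash
python3 -c "
from bench import arm
print(arm.job_done())"
```

```text
the job is handed in; nothing more can be done
None
```

The job is done and handed in at about 34 s: both bottles stand upright in the dish, the pen and eraser lie flat in the grey tray, the cover-glass box is flat in the steel tray beside the slides, and the matchbox hasn't moved.

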